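Free the carving table: drawer home, index plunger held out

ROBOT

A 6-joint arm with a two-finger parallel gripper is mounted at the origin on a cart in front of the work surface, level with it; the furniture and walls round the work are solid. World frame = base frame: x ahead of the robot, y to its left, z up, the work surface at z = 0. Lengths are in m, angles in degrees, forces in N, time in s.
With the tool pointing down it reaches from about 0.325 to 0.875 m from the base axis. Payload 4.4 kg.
Tool frame: the origin (TCP) lies on the centre line of the jaws, within the pads' length; the fingertips stand 19 mm ahead of it and the grasp point (between the pads) is the TCP; z points along the fingers, y is the line along which they close (so a half turn about z gives the same grasp; the last joint's range is limited). The gripper opens to 85 mm and grips with 20 to 120 N. Pads are 22 mm wide; open, the fingers measure 114 mm over their backs; the gripper's body (76 mm by 85 mm) begins 54 mm behind the grasp point. The pads swing forward as they close: fully open they stand 13 mm farther back than shut.
Start: joints at [-72.049, 11.837, 88.321, -0, 79.842, -8.623], TCP at [0.257, -0.514, 0.25] pointing down, gripper open.
Joint ranges: [-156.59, 156.59], [-49.26, 127.26], [12.9, 141.05], [-63.56, 243.56], [4.71, 150.69], [-161.64, 161.64]. Speed limits (degrees/s): [159.86, 159.86, 180, 180, 180, 180].

INTERFACE

Orientations are given as a 3x3 rotation matrix whose columns are the frame's x, y, z axes.
In Python, from plant import * gives the robot as it stands.
- The arm moves only by the tool carry_out, never from a script. Its argument "deltas" is a list of rows, each a list of 3 entries, a list of its own where there are three numbers: the shift along the tool's x, y, z in m, then the turn, a rotation vector about the tool's x, y, z in rad, then the closure in counts, from 0 (fully open) to 255 (shut). In form: [[[dx, dy, dz], [wx, wy, wz], fingers], ...]. A call has 1 to 10 rows; each row is the pose to reach, as a shift and turn from the pose commanded when the call began, along the tool's axes at that moment; what a row does not reach only later rows make up. A row lasts 1/12 s, in which the tool goes at most 41.7 mm and 7.16 degrees, less where a joint would pass 70% of its speed; a pose out of reach is approached as far as the arm can. A call with a gripper value outside its range is refused whole. The fingers move at their own pace and stop on an object; the grip force is fixed at half the most. Time passes only in rows, so rows that repeat a pose let the fingers close. It gives the time, the measured TCP pose, the force, the opening and the grip force at its end, in the units of the state.
- observe(): the state, without advancing time (a new reading comes with each control period).
- read_camera(name): name is "side" or "top" or "wrist"; returns a dict with "frame" (384x512x3 uint8, red, green, blue), "depth" (384x512 float32, m along the optical axis (not along the pixel's ray), 0 where there is no reading), "fovy" (degrees; the focal length in pixels is half the picture's height over the tangent of half this angle, whatever the lens; pixels are square), "cx", "cy" (the principal point, pixels), "rvec" (rotation vector, rad) and "tvec" (3), from world to camera coordinates, as OpenCV has them. Camera axes: x right, y down, z forward; pixel columns grow to the right and rows downward; lengths in m; the calibration is good to about 2 mm. The wrist camera is an equidistant fisheye: a pixel r from the principal point sees the ray r / f radians off the axis. A picture is of the moment at which its call begins.
- close_job(): hands the job in; it is judged then, once.
Trained networks look in a picture, given as the dict that the camera call returned (one of the last four; its "shot" number tells which), for a name from the list of things; names that differ only in an ending like _2 or _b are one class to them, and where a whole thing is asked for, a point or a joint stands for the part that bears it (a point fixed in the world has none). Each returns a list of dicts, best first, with "confidence" (0 to 1); they miss things now and then, are a little off and sometimes report something else, mostly with a low value. They report only what shows in the picture. A call takes as long as a camera call.
- masks_of(query, picture): "mask" (384x512 bool, what is visible of it) and "bbox" ([left, top, width, height] in pixels, round what is visible of it).
The state is a dict: "time": time; "joint_positions": joint angles; "qvel": joint speeds; "joint_torque": joint torques, N m; "tcp_pos": TCP position; "ee_rot": TCP orientation; "contact_force": force on the tool from outside, world axes, zero at the start; "torque": the same for the moment, N m; "grip_width": opening from 0.0 (shut) to 1.0 (fully open); "grasp_force": force on a finger pad.
Only numpy, scipy, OpenCV 4.12 (cv2) and the standard library are available. Lean on these libraries where they do the work, as an engineer would, in place of code of your own. Each camera call takes 0.05 s, during which the arm holds its last target. There are 200 camera calls.

TASK

I want to turn the round carving table: first push the stand's open drawer fully home until it clicks past its catch and stays shut, then pull the red knob of the sprung index plunger all the way up to its stop so that the pin is clear of its hole. Finish while still gripping the knob and holding it fully up (it springs back if let go), and leave the tape measure, the pencil and the wax tin where they lie.

Things in the scene. Friction and masses are not known exactly. Their poses are not given: they have to be found in the camera images.
- stand: green indexing stand fixed to the bench: case 160 x 160 mm, 78 mm high, under a fixed steel round table (160 mm across, top at 93 mm). Origin: centre of the case's underside, on the bench; the drawer is in the -x side, y is to the left seen from the drawer side, z up. The plunger stands at x 0, y -72 mm on a bracket (30 mm wide in x, y -58 to -98 mm, top 113 mm; nut 118 mm).
- work_block: wood block clamped at the middle of the round table, 91 mm along the stand's x, 72 mm along its y, 62 mm high (top 155 mm above the bench); origin: centre of its underside, 93 mm above the bench; its own x lies along the stand's y. Fixed.
- drawer_slide (a joint): how far the drawer is out, in m: 0 = fully home, grows along the stand's -x; starts 0.025 to 0.055. It takes 1 to 2 N to slide; between about 0.011 and 0.005 a sprung catch resists with about 4 to 6 N; past 0.005 the catch draws it home against a hard stop and keeps it there.
- drawer_knob (a point): centre of the outer face of the drawer's brass knob: a flat disc 26 mm across facing the stand's -x, 42 mm above the bench, 20 mm in front of the wooden drawer front (138 mm wide, 15 to 63 mm above the bench). When home it lies at x -100 mm, y 0 in the stand's frame.
- plunger_slide (a joint): how far the index plunger is pulled up, in m: 0 = pin seated in its hole, 0.018 = fully up at its hard stop. The spring pulls it down with 6 N when seated and 11.5 N at the stop; there is no latch, it springs back when let go. The 8 mm pin sits 13 mm deep in its hole.
- plunger: sprung index plunger with a red knob: knob round, 30 mm across, 22 mm high, axis upright, its underside 4 mm above this body's origin and about 130 mm above the bench when seated. The wood block begins 21 mm from it towards the table's middle, so it is best gripped from above with the fingers closing along the stand's x.
- knob_grip (a point): point on the knob's axis at half its height (11 mm above its underside, 141 mm above the bench when seated): the place to grip
- tape_measure: yellow tape measure, 71 x 86 x 64 mm, origin at the centre of its underside; leave alone
- pencil: flat red carpenter's pencil, 176 mm long along its y, 8 mm high, origin at the centre of its underside; leave alone
- wax_tin: round red tin, 84 mm across, 32 mm high, origin at the centre of its underside; leave alone

How it is judged:
By the outcome, as a careful person would: the job done as asked, in the order asked, and still so for the second after the job is handed in, while the arm keeps its last pose, push and grip.
It also fails if it takes over 40 s, if anything falls off the work surface, if the arm or the gripper's body presses on something with over 40 N, if the wrist force passes 120 N, or if a joint passes its speed limit or range.

## Working session

There is one attempt and no reset: what is moved stays moved. The work goes in short steps, Python scripts to look and compute and a tool call to move; the robot and the scene stay as the last step left them, time stands still between calls to the robot, and variables do not carry over. Pictures are saved under pics/ and viewed, at most 10 in all, crops included, and the job is handed in when it is done.

Besides the shell and the picture viewer there is one more tool, called after "Call:" by a JSON object that holds its "name" and its "arguments". carry_out: Moves the arm, as the interface text tells. Its arguments: {"type":"object","properties":{"deltas":{"type":"array"}},"required":["deltas"]}

```bash
mkdir -p pics
cat > h.py <<'E'
from plant import *
import numpy as np, cv2
def pts(p,mask):
    v,u=np.nonzero(mask&(p["depth"]>0)); d=p["depth"][v,u]
    f=192/np.tan(np.radians(p["fovy"])/2)
    c=np.stack([(u-p["cx"])/f*d,(v-p["cy"])/f*d,d],1)
    R=cv2.Rodrigues(np.array(p["rvec"],float))[0]
    return (c-np.array(p["tvec"]).ravel())@R
def save(p,n): cv2.imwrite("pics/"+n,p["frame"][:,:,::-1])
E
python3 - <<'E'
from h import *
np.set_printoptions(precision=4,suppress=True)
s=observe();print(s["time"],s["tcp_pos"],s["ee_rot"],s["contact_force"])
ims=[]
for n in("top","side"):
    p=read_camera(n);ims.append(p["frame"])
    for q in("stand","work_block","drawer_knob","plunger","tape_measure","pencil","wax_tin"):
        for m in masks_of(q,p)[:1]:
            x=pts(p,m["mask"])
            print(n,q,round(m["confidence"],2),m["bbox"],len(x),np.median(x,0) if len(x) else 0, np.percentile(x,2,axis=0),np.percentile(x,98,axis=0))
            if q=="work_block" :
                t=x[abs(x[:,2]-.155)<.005]
                if len(t)>20: print("rect",cv2.minAreaRect((t[:,:2]*1000).astype(np.float32)))
            if q=="plunger":
                t=x[x[:,2]>.146]
                if len(t)>3: print("knobtop",cv2.minEnclosingCircle((t[:,:2]*1000).astype(np.float32)),t.mean(0))
    save(p,n+"0.png")
E
```

```text
0.0 [ 0.257  -0.5136  0.2491] [[ 0.8944  0.4474 -0.0007]
 [ 0.4474 -0.8943  0.0022]
 [ 0.0003 -0.0022 -1.    ]] [ 0.1095 -0.2735 -0.1945]
top stand 0.67 [224.2, 136.1, 73.5, 88.9] 3572 [0.5677 0.0117 0.0888] [ 0.4992 -0.0688  0.0163] [0.6917 0.0902 0.1493]
top work_block 0.64 [231.3, 146.1, 44.5, 37.6] 1066 [0.6087 0.0159 0.1517] [ 0.5807 -0.0267  0.1008] [0.6471 0.0569 0.1562]
rect ((616.2257080078125, 15.114971160888672), (65.21839904785156, 84.41069030761719), 6.57928466796875)
top drawer_knob 0.71 [236.8, 196.9, 50.0, 27.8] 946 [0.5223 0.0098 0.0261] [ 0.4851 -0.0551  0.0148] [0.5472 0.0757 0.0645]
top plunger 0.61 [278.4, 152.7, 6.2, 13.2] 98 [ 0.6171 -0.0556  0.1502] [ 0.6058 -0.0665  0.1388] [ 0.6292 -0.0441  0.1536]
knobtop ((617.889404296875, -56.58047866821289), 13.095413208007812) [ 0.6176 -0.0561  0.1505]
top tape_measure 0.64 [169.3, 251.9, 28.9, 31.3] 430 [0.3874 0.2253 0.0585] [0.3582 0.1974 0.0021] [0.424  0.2644 0.0659]
top pencil 0.54 [119.1, 245.2, 56.9, 16.7] 282 [0.4346 0.3279 0.0067] [0.4206 0.2551 0.0018] [0.4489 0.4007 0.0116]
top wax_tin 0.88 [327.7, 187.8, 3
[... 456 characters left out ...]
ob 0.69 [249.0, 181.8, 25.7, 34.5] 600 [0.5226 0.0125 0.0333] [ 0.487  -0.0584  0.0042] [0.5519 0.0809 0.0658]
side plunger 0.41 [234.4, 146.1, 7.4, 7.9] 63 [ 0.6201 -0.0498  0.1493] [ 0.608  -0.0642  0.1375] [ 0.635  -0.0415  0.1541]
knobtop ((620.181396484375, -54.382686614990234), 16.115922927856445) [ 0.6214 -0.052   0.1507]
side tape_measure 0.66 [267.8, 245.7, 33.1, 27.9] 682 [0.3923 0.2437 0.0378] [ 0.3586  0.192  -0.0016] [0.4291 0.266  0.0658]
side pencil 0.55 [254.0, 261.7, 13.4, 55.6] 264 [0.4364 0.3372 0.0075] [0.4228 0.253  0.0015] [0.4523 0.4143 0.0112]
side wax_tin 0.96 [263.6, 150.9, 26.9, 20.3] 429 [ 0.518  -0.1959  0.0302] [ 0.4811 -0.2483  0.0016] [ 0.5588 -0.1702  0.0358]
```

Run:
```python
import cv2,numpy as np
a=cv2.imread("pics/top0.png")[125:235,190:320];b=cv2.imread("pics/side0.png")[135:235,180:300]
c=[cv2.resize(i,(390,330),interpolation=cv2.INTER_CUBIC) for i in(a,b)]
cv2.imwrite("pics/c0.png",np.hstack(c))
```

```text
(no output)
```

View pics/c0.png

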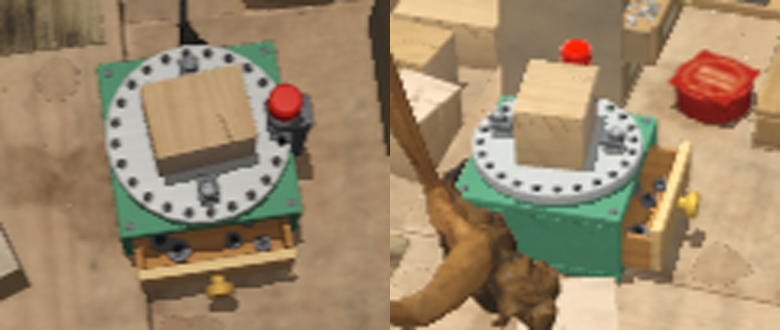

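View pics/side0.png

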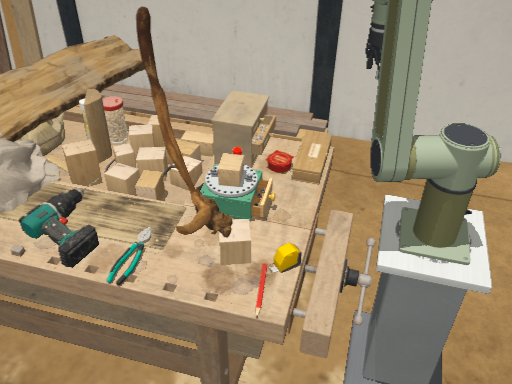

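Run:
```python
from h import *
np.set_printoptions(precision=4,suppress=True)
for n in("top","side"):
    p=read_camera(n)
    x=pts(p,np.ones((384,512),bool))
    w=x[(abs(x[:,0]-.6)<.16)&(abs(x[:,1])<.16)]
    t=w[(abs(w[:,2]-.093)<.004)&(np.hypot(w[:,0]-.617,w[:,1]-.016)<.1)]
    print(n,"disc",cv2.minEnclosingCircle((t[:,:2]*1000).astype(np.float32)))
    m=masks_of("drawer_knob",p)[0]; d=pts(p,m["mask"])
    fr=d[(d[:,2]>.056)&(d[:,2]<.068)]; print("front top",len(fr),cv2.minAreaRect((fr[:,:2]*1000).astype(np.float32)))
    hs=cv2.cvtColor(p["frame"],cv2.COLOR_RGB2HSV); 
    k=m["mask"]&(hs[:,:,0]>20)&(hs[:,:,0]<32)&(hs[:,:,1]>150); kk=pts(p,k); print("brass",len(kk),kk.mean(0),kk.min(0),kk.max(0))
    wb=pts(p,masks_of("work_block",p)[0]["mask"]);wb=wb[abs(wb[:,2]-.155)<.006]
    print("block",cv2.minAreaRect((wb[:,:2]*1000).astype(np.float32)))
    g=np.zeros((16,16))
    for X in x:
        i,j=int((X[0]-.35)//.03),int((X[1]+.24)//.03)
        if 0<=i<16 and 0<=j<16 and X[2]<.45:g[i,j]=max(g[i,j],X[2])
    print((g*1000).astype(int)) 
save(read_camera("top"),"top1.png")
```

```text
top disc ((615.5587768554688, 7.6178789138793945), 86.05535888671875)
front top 216 ((511.0439147949219, 9.202445983886719), (134.50611877441406, 47.22268295288086), 80.67012786865234)<stdin>:12: RuntimeWarning: Mean of empty slice.
  ret = um.true_divide(
Traceback (most recent call last):
ValueError: zero-size array to reduction operation minimum which has no identity
```

View pics/top0.png

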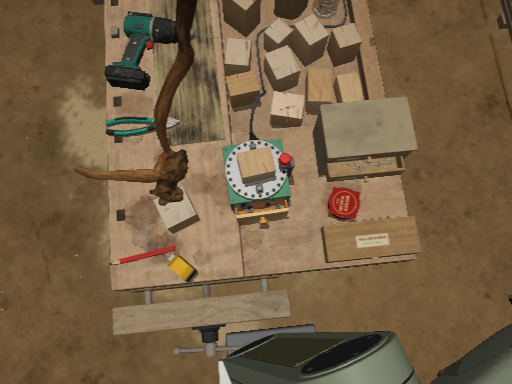

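Run:
```python
from h import *
np.set_printoptions(precision=4,suppress=True,linewidth=150)
for n in("top","side"):
    p=read_camera(n)
    x=pts(p,np.ones((384,512),bool))
    m=masks_of("drawer_knob",p)[0]; d=pts(p,m["mask"])
    hs=cv2.cvtColor(p["frame"],cv2.COLOR_RGB2HSV).astype(int)
    v,u=np.nonzero(m["mask"]&(p["depth"]>0)); sat=hs[v,u]
    # front outer edge: min x per y bin
    e=[]
    for y in np.arange(-.06,.085,.01):
        s=d[(abs(d[:,1]-y)<.005)&(d[:,2]>.05)]
        if len(s)>1: e.append((y,s[:,0].min(),s[:,2].max()))
    e=np.array(e);print(n,e.T); 
    if len(e)>2: print("slope deg",np.degrees(np.arctan(np.polyfit(e[:,0],e[:,1],1)[0])))
    i=np.argsort(d[:,0])[:25];print("most -x",np.c_[d[i],u[i],v[i],sat[i]][::2])
    wb=pts(p,masks_of("work_block",p)[0]["mask"]);wb=wb[abs(wb[:,2]-.155)<.006]
    print("block",cv2.minAreaRect((wb[:,:2]*1000).astype(np.float32)))
    if n=="top":
      g=np.zeros((16,16))
      for X in x:
        i,j=int((X[0]-.35)//.03),int((X[1]+.24)//.03)
        if 0<=i<16 and 0<=j<16 and X[2]<.6:g[i,j]=max(g[i,j],X[2])
      print((g*1000).astype(int))
```

```text
top [[-0.06   -0.05   -0.04   -0.03   -0.02   -0.01    0.      0.01    0.02    0.03    0.04    0.05    0.06    0.07    0.08  ]
 [ 0.5035  0.503   0.503   0.5028  0.5025  0.5015  0.4815  0.4821  0.4811  0.4997  0.4993  0.4991  0.4982  0.4978  0.4983]
 [ 0.065   0.0633  0.0671  0.0646  0.0647  0.0698  0.0661  0.0651  0.0663  0.0645  0.0654  0.0655  0.0678  0.0678  0.0651]]
slope deg -2.4585319921366717
most -x [[  0.4808   0.0074   0.048  264.     223.      17.     168.      82.    ]
 [  0.4813   0.0046   0.0438 265.     223.      18.     171.      79.    ]
 [  0.4815   0.0023   0.0564 266.     222.      18.     165.     131.    ]
 [  0.4816   0.0098   0.0447 263.     223.      18.     168.      82.    ]
 [  0.4821   0.0048   0.0542 265.     222.      18.     164.     154.    ]
 [  0.4825  -0.0007   0.0486 267.     222.      18.     155.     117.    ]
 [  0.4838   0.015    0.0508 261.     222.      19.     160.     186.    ]
 [  0.4847   0.0045   0.0544 265.     221.      19.     161.     182.    ]
 [  0.4849   0.0018   0.0516 266.     221.      19.     163.     163.    ]
 [  0.4857   
[... 2263 characters left out ...]
865   0.0106   0.0546 273.     194.      22.     161.     255.    ]
 [  0.4872   0.0192   0.0454 272.     198.      21.     168.     202.    ]
 [  0.4886   0.0149   0.0535 272.     195.      22.     160.     255.    ]
 [  0.4891   0.0239   0.0448 271.     199.      20.     164.     160.    ]
 [  0.4906   0.0187   0.0482 271.     197.      21.     170.     214.    ]
 [  0.4907   0.0187   0.0521 271.     196.      21.     166.     231.    ]
 [  0.4934   0.008    0.051  271.     194.      21.     152.     215.    ]
 [  0.4947   0.0138   0.0394 270.     198.      19.     154.     146.    ]]
block ((618.9056396484375, 16.276233673095703), (64.20625305175781, 92.79961395263672), 7.868291854858398)
```

```bash
cat >> h.py <<'E'
from scipy.spatial.transform import Rotation as Ro
def target(p,tilt,yaw=3.0):
    # tool y along stand x, tilted so that z leans towards stand +x
    y,t=np.radians(yaw),np.radians(tilt)
    fx=np.array([np.cos(y),np.sin(y),0]); up=np.array([0,0,1.])
    z=np.sin(t)*fx-np.cos(t)*up; yy=np.cos(t)*fx+np.sin(t)*up
    R=np.stack([np.cross(yy,z),yy,z],1)
    s=observe();R0=np.array(s["ee_rot"])
    print("t",s["time"],"tcp",np.round(s["tcp_pos"],4),"F",np.round(s["contact_force"],1),"w",s["grip_width"],"g",s["grasp_force"],"q",np.round(s["joint_positions"]))
    print("shift",np.round(R0.T@(np.array(p)-s["tcp_pos"]),4).tolist(),"turn",np.round(Ro.from_matrix(R0.T@R).as_rotvec(),4).tolist())
E
python3 -c "
from h import *
target([.40,.005,.20],0);target([.40,.005,.20],35)"
```

```text
t 1.2 tcp [ 0.2572 -0.5143  0.2503] F [-0.6  0.2 -0.5] w 0.9970788666892995 g 0.0 q [-72.  12.  88.  -0.  80.  -9.]
shift [0.36, -0.4005, 0.0503] turn [-0.0, -0.0, -1.1594]
t 1.2 tcp [ 0.2572 -0.5143  0.2503] F [-0.6  0.2 -0.5] w 0.9970788666892995 g 0.0 q [-72.  12.  88.  -0.  80.  -9.]
shift [0.36, -0.4005, 0.0503] turn [-0.5401, 0.3536, -1.1214]
```

Call:
{"name": "carry_out", "arguments": {"deltas": [[[0.36,-0.4,0.05],[0,0,-1.16],255],[[0.36,-0.4,0.05],[0,0,-1.16],255],[[0.36,-0.4,0.05],[0,0,-1.16],255],[[0.36,-0.4,0.05],[0,0,-1.16],255],[[0.36,-0.4,0.05],[0,0,-1.16],255],[[0.36,-0.4,0.05],[0,0,-1.16],255],[[0.36,-0.4,0.05],[0,0,-1.16],255],[[0.36,-0.4,0.05],[0,0,-1.16],255],[[0.36,-0.4,0.05],[0,0,-1.16],255],[[0.36,-0.4,0.05],[0,0,-1.16],255]]}}

```text
time: 2.03
tcp_pos: [0.3676, -0.1125, 0.212]
ee_rot: [[-0.057, 0.998, 0.001], [0.998, 0.057, -0.001], [-0.001, 0.001, -1.0]]
contact_force: [0.9, -0.8, -0.6]
grip_width: 0.004
grasp_force: 0.0
```

```bash
python3 -c "
from h import *
target([.42,.006,.15],35)"
```

```text
t 2.0333 tcp [ 0.3676 -0.1125  0.212 ] F [ 0.9 -0.8 -0.6] w 0.0038803750021783644 g 0.0 q [-30. -11. 116.   0.  75. -33.]
shift [0.1154, 0.059, 0.062] turn [-0.6095, -0.0007, 0.0047]
```

Call:
{"name": "carry_out", "arguments": {"deltas": [[[0.115,0.059,0.062],[-0.61,0,0],255],[[0.115,0.059,0.062],[-0.61,0,0],255],[[0.115,0.059,0.062],[-0.61,0,0],255],[[0.115,0.059,0.062],[-0.61,0,0],255],[[0.115,0.059,0.062],[-0.61,0,0],255],[[0.115,0.059,0.062],[-0.61,0,0],255],[[0.115,0.059,0.062],[-0.61,0,0],255]]}}

```text
time: 2.62
tcp_pos: [0.4188, 0.004, 0.1487]
ee_rot: [[-0.052, 0.821, 0.569], [0.999, 0.042, 0.031], [0.001, 0.57, -0.822]]
contact_force: [0.4, -0.0, 0.7]
grip_width: 0.001
grasp_force: 0.0
```

```bash
python3 -c "
from h import *
target([.43,.007,.05],35)"
```

```text
t 2.6167 tcp [0.4188 0.004  0.1487] F [ 0.4 -0.   0.7] w 0.0009787245597634275 g 0.0 q [-21. -21. 139.  26.  33. -42.]
shift [0.0023, -0.0469, 0.0875] turn [-0.0044, -0.0007, -0.001]
```

Call:
{"name": "carry_out", "arguments": {"deltas": [[[0.002,-0.047,0.087],[0,0,0],255],[[0.002,-0.047,0.087],[0,0,0],255],[[0.002,-0.047,0.087],[0,0,0],255],[[0.002,-0.047,0.087],[0,0,0],255],[[0.002,-0.047,0.087],[0,0,0],255]]}}

```text
time: 3.03
tcp_pos: [0.4335, 0.0055, 0.0507]
ee_rot: [[-0.052, 0.82, 0.57], [0.999, 0.041, 0.031], [0.002, 0.571, -0.821]]
contact_force: [0.2, 0.4, 0.1]
grip_width: 0.004
grasp_force: 0.0
```

```bash
python3 -c "
from h import *
target([.47,.01,.05],35);target([.50,.011,.05],35);p=read_camera('wrist');save(p,'w0.png')"
```

```text
t 3.0333 tcp [0.4335 0.0055 0.0507] F [0.2 0.4 0.1] w 0.0035972927379299743 g 0.0 q [-20.   0. 140.  61.  15. -79.]
shift [0.0026, 0.0297, 0.0216] turn [-0.0029, -0.0015, -0.0015]
t 3.0333 tcp [0.4335 0.0055 0.0507] F [0.2 0.4 0.1] w 0.0035972927379299743 g 0.0 q [-20.   0. 140.  61.  15. -79.]
shift [0.0021, 0.0543, 0.0387] turn [-0.0029, -0.0015, -0.0015]
```

View pics/w0.png

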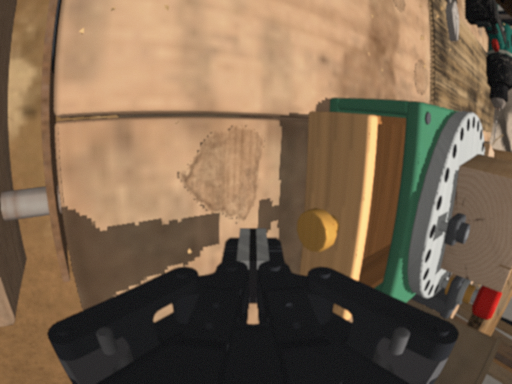

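The wrist view shows the shut fingertips at about (252,245), level with and just short of the brass knob at (317,230). The push line looks right.

Call:
{"name": "carry_out", "arguments": {"deltas": [[[0.003,0.01,0.007],[0,0,0],255],[[0.003,0.02,0.014],[0,0,0],255],[[0.003,0.03,0.0215],[0,0,0],255],[[0.003,0.037,0.0265],[0,0,0],255],[[0.003,0.037,0.0265],[0,0,0],255]]}}

```text
time: 3.5
tcp_pos: [0.4813, 0.0106, 0.0538]
ee_rot: [[-0.053, 0.815, 0.577], [0.999, 0.045, 0.029], [-0.002, 0.578, -0.816]]
contact_force: [-0.0, -0.3, 0.5]
grip_width: 0.001
grasp_force: 0.0
```

```bash
python3 -c "
from h import *
target([.50,.011,.05],35)"
```

```text
t 3.5 tcp [0.4813 0.0106 0.0538] F [-0.  -0.3  0.5] w 0.0011076257512556463 g 0.0 q [-16.   5. 134.  57.  13. -72.]
shift [-0.0006, 0.0131, 0.014] turn [0.005, 0.0009, 0.0019]
```

Call:
{"name": "carry_out", "arguments": {"deltas": [[[0,0.004,0.003],[0,0,0],255],[[0,0.008,0.006],[0,0,0],255],[[0,0.008,0.006],[0,0,0],255]]}}

```text
time: 3.75
tcp_pos: [0.4878, 0.0119, 0.0513]
ee_rot: [[-0.053, 0.818, 0.573], [0.999, 0.043, 0.03], [-0.0, 0.574, -0.819]]
contact_force: [-0.1, -0.0, 0.8]
grip_width: -0.004
grasp_force: 0.0
```

```bash
python3 -c "
from h import *
target([.50,.011,.05],35);p=read_camera('wrist');save(p,'w1.png')"
```

```text
t 3.75 tcp [0.4878 0.0119 0.0513] F [-0.1 -0.   0.8] w -0.0038422060332745983 g 0.0 q [-15.   6. 133.  56.  12. -71.]
shift [-0.0016, 0.0091, 0.008] turn [0.0005, 0.0, 0.0006]
```

View pics/w1.png

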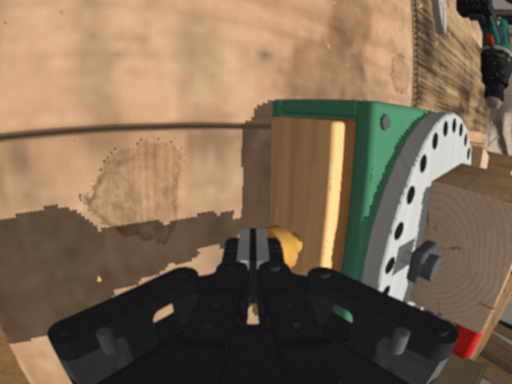

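The drawer is now mostly in, and the knob at about (288,243) is touching the fingertip. I'll keep pushing through the catch.

Call:
{"name": "carry_out", "arguments": {"deltas": [[[0,0.003,0.002],[0,0,0],255],[[0,0.006,0.004],[0,0,0],255],[[0,0.008,0.006],[0,0,0],255],[[0,0.008,0.006],[0,0,0],255]]}}

```text
time: 4.13
tcp_pos: [0.4975, 0.0126, 0.0506]
ee_rot: [[-0.053, 0.818, 0.573], [0.999, 0.043, 0.03], [-0.0, 0.573, -0.819]]
contact_force: [0.2, 0.1, 0.4]
grip_width: -0.006
grasp_force: 0.0
```

Call:
{"name": "carry_out", "arguments": {"deltas": [[[0,0.0025,0.0015],[0,0,0],255],[[0,0.005,0.0035],[0,0,0],255],[[0,0.005,0.0035],[0,0,0],255]]}}

```text
time: 4.38
tcp_pos: [0.5, 0.0137, 0.0485]
ee_rot: [[-0.054, 0.821, 0.568], [0.999, 0.043, 0.031], [0.001, 0.569, -0.822]]
contact_force: [-12.6, -1.7, 6.9]
grip_width: -0.001
grasp_force: 6.2
```

Run:
```python
from h import *
target([.51,.012,.05],35)
for n in("wrist","top","side"):
    p=read_camera(n);
    for m in masks_of("drawer_knob",p)[:1]:
        print(n,m["confidence"],m["bbox"])
        if n!="wrist":
            d=pts(p,m["mask"]);print([ (round(y,2),round(float(np.percentile(s[:,0],3)),4)) for y in np.arange(-.06,.09,.02) for s in [d[(abs(d[:,1]-y)<.01)&(d[:,2]>.045)]] if len(s)])
    save(p,n+"2.png")
```

```text
t 4.3833 tcp [0.5    0.0137 0.0485] F [-12.6  -1.7   6.9] w -0.0012079912476887177 g 6.212521060715517 q [-14.   8. 131.  54.  12. -68.]
shift [-0.0022, 0.009, 0.0044] turn [-0.0053, -0.0016, 0.0004]
wrist 0.97 [266.7, 118.7, 77.5, 159.2]
top 0.69 [237.2, 196.5, 46.2, 13.8]
[(np.float64(-0.06), 0.5397), (np.float64(-0.04), 0.5381), (np.float64(-0.02), 0.5377), (np.float64(0.0), 0.5358), (np.float64(0.02), 0.5103), (np.float64(0.04), 0.5349), (np.float64(0.06), 0.5342), (np.float64(0.08), 0.5342)]
```

View pics/wrist2.png

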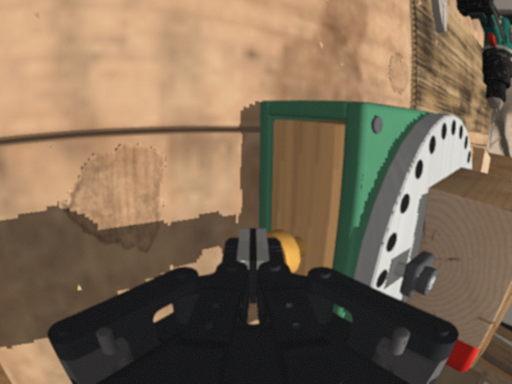

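The drawer front is now flush with the case, and a 12.6 N reaction shows it's against the hard stop. I'll back off, rise and open the fingers.

Call:
{"name": "carry_out", "arguments": {"deltas": [[[0,-0.03,-0.02],[0,0,0],255],[[0,-0.025,-0.04],[0,0,0],200],[[0,0,-0.075],[0,0,0],100],[[0,0.02,-0.11],[0,0,0],0],[[0,0.06,-0.16],[0,0,0],0],[[0,0.06,-0.16],[0.3,0,0],0],[[0,0.06,-0.16],[0.61,0,0],0],[[0,0.06,-0.16],[0.61,0,0],0],[[0,0.06,-0.16],[0.61,0,0],0],[[0,0.06,-0.16],[0.61,0,0],0]]}}

```text
time: 5.52
tcp_pos: [0.4618, 0.0105, 0.2183]
ee_rot: [[-0.053, 0.998, 0.017], [0.999, 0.053, -0.001], [-0.002, 0.017, -1.0]]
contact_force: [0.6, 0.9, 0.5]
grip_width: 0.996
grasp_force: 0.0
```

```bash
python3 -c "
from h import *
target([.618,-.056,.24],0)"
```

```text
t 5.5167 tcp [0.4618 0.0105 0.2183] F [0.6 0.9 0.5] w 0.9963263014903793 g 0.0 q [-10.  -1. 106.   0.  74. -13.]
shift [-0.0747, 0.1529, -0.0189] turn [0.0172, 0.002, 0.0003]
```

Call:
{"name": "carry_out", "arguments": {"deltas": [[[-0.02,0.02,-0.02],[0.017,0,0],0],[[-0.075,0.153,-0.02],[0.017,0,0],0],[[-0.075,0.153,-0.02],[0.017,0,0],0],[[-0.075,0.153,-0.02],[0.017,0,0],0],[[-0.075,0.153,-0.02],[0.017,0,0],0],[[-0.075,0.153,-0.02],[0.017,0,0],0],[[-0.075,0.153,-0.02],[0.017,0,0],0]]}}

```text
time: 6.1
tcp_pos: [0.6172, -0.0564, 0.2376]
ee_rot: [[-0.052, 0.999, -0.0], [0.999, 0.052, 0.001], [0.001, -0.0, -1.0]]
contact_force: [-0.1, 0.1, -0.3]
grip_width: 0.998
grasp_force: 0.0
```

Run:
```python
from h import *
target([.618,-.056,.145],0)
s=observe()
p=read_camera("wrist");save(p,"w3.png")
f=192/np.tan(np.radians(p["fovy"])/2);R=cv2.Rodrigues(np.array(p["rvec"],float))[0];t=np.array(p["tvec"]).ravel();C=-R.T@t
for m in masks_of("plunger",p)[:2]:
    b=m["bbox"];print(m["confidence"],b)
    hs=cv2.cvtColor(p["frame"],cv2.COLOR_RGB2HSV).astype(int)
    k=m["mask"]&((hs[:,:,0]<6)|(hs[:,:,0]>174))&(hs[:,:,1]>170)
    v,u=np.nonzero(k&(p["depth"]>0));d=p["depth"][v,u]
    dx,dy=u-p["cx"],v-p["cy"];r=np.hypot(dx,dy);th=r/f
    c=np.stack([np.tan(th)*dx/r*d,np.tan(th)*dy/r*d,d],1);w=(c-t)@R
    tp=w[w[:,2]>.149]
    print(len(w),len(tp),w.max(0),w.min(0)); print(cv2.minEnclosingCircle((tp[:,:2]*1000).astype(np.float32)),np.percentile(tp,[3,50,97],axis=0))
p=read_camera("top")
m=masks_of("drawer_knob",p)
if m: d=pts(p,m[0]["mask"]);print([(round(y,2),round(float(np.percentile(q[:,0],3)),4)) for y in np.arange(-.06,.09,.02) for q in [d[(abs(d[:,1]-y)<.01)&(d[:,2]>.045)]] if len(q)])
```

```text
t 6.1 tcp [ 0.6172 -0.0564  0.2376] F [-0.1  0.1 -0.3] w 0.998007187450207 g 0.0 q [-13.  18.  82.   0.  80. -16.]
shift [0.0003, 0.0008, 0.0926] turn [-0.0004, -0.0006, 0.0]
[(np.float64(0.04), 0.5351), (np.float64(0.06), 0.534), (np.float64(0.08), 0.5333)]
```

View pics/w3.png

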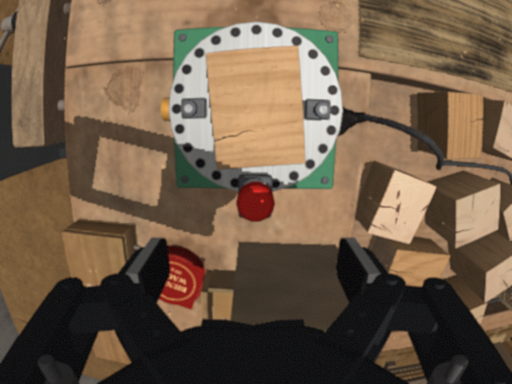

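Run:
```python
from h import *
p=read_camera("wrist")
f=192/np.tan(np.radians(p["fovy"])/2);R=cv2.Rodrigues(np.array(p["rvec"],float))[0];t=np.array(p["tvec"]).ravel()
k=np.zeros((384,512),bool);k[175:225,230:280]=True
hs=cv2.cvtColor(p["frame"],cv2.COLOR_RGB2HSV).astype(int)
k&=((hs[:,:,0]<8)|(hs[:,:,0]>172))&(hs[:,:,1]>150)
v,u=np.nonzero(k&(p["depth"]>0));d=p["depth"][v,u]
dx,dy=u-p["cx"],v-p["cy"];r=np.hypot(dx,dy);th=r/f
w=(np.stack([np.tan(th)*dx/r*d,np.tan(th)*dy/r*d,d],1)-t)@R
tp=w[w[:,2]>.148]
print(len(w),len(tp),np.percentile(tp,[2,50,98],axis=0).round(4),cv2.minEnclosingCircle((tp[:,:2]*1000).astype(np.float32)))
```

```text
1149 1014 [[ 0.6066 -0.0686  0.1483]
 [ 0.6189 -0.0557  0.1513]
 [ 0.6314 -0.0443  0.1528]] ((618.7630615234375, -56.549190521240234), 14.364476203918457)
```

Call:
{"name": "carry_out", "arguments": {"deltas": [[[0,0.001,0.04],[0,0,0],0],[[0,0.001,0.07],[0,0,0],0],[[0,0.001,0.09],[0,0,0],0],[[0,0.001,0.095],[0,0,0],0],[[0,0.001,0.095],[0,0,0],0],[[0,0.001,0.095],[0,0,0],0]]}}

```text
time: 6.85
tcp_pos: [0.6184, -0.0559, 0.1449]
ee_rot: [[-0.053, 0.999, 0.003], [0.999, 0.053, -0.0], [-0.0, 0.003, -1.0]]
contact_force: [0.1, -0.1, 1.2]
grip_width: 0.995
grasp_force: 0.0
```

Call:
{"name": "carry_out", "arguments": {"deltas": [[[0,0,0],[0,0,0],255],[[0,0,0],[0,0,0],255],[[0,0,0],[0,0,0],255],[[0,0,0],[0,0,0],255],[[0,0,0],[0,0,0],255],[[0,0,0],[0,0,0],255],[[0,0,0],[0,0,0],255],[[0,0,0],[0,0,0],255]]}}

```text
time: 7.52
tcp_pos: [0.6192, -0.056, 0.1449]
ee_rot: [[-0.053, 0.999, 0.004], [0.999, 0.053, -0.0], [-0.0, 0.004, -1.0]]
contact_force: [2.1, 0.2, 5.3]
grip_width: 0.32
grasp_force: 59.2
```

Call:
{"name": "carry_out", "arguments": {"deltas": [[[0,0,-0.003],[0,0,0],255],[[0,0,-0.006],[0,0,0],255],[[0,0,-0.009],[0,0,0],255],[[0,0,-0.012],[0,0,0],255],[[0,0,-0.015],[0,0,0],255],[[0,0,-0.015],[0,0,0],255]]}}

```text
time: 8.02
tcp_pos: [0.6191, -0.056, 0.1568]
ee_rot: [[-0.053, 0.999, 0.004], [0.999, 0.053, 0.0], [0.0, 0.004, -1.0]]
contact_force: [8.9, -1.0, -10.1]
grip_width: 0.317
grasp_force: 59.8
```

Call:
{"name": "carry_out", "arguments": {"deltas": [[[0,0,-0.002],[0,0,0],255],[[0,0,-0.004],[0,0,0],255],[[0,0,-0.006],[0,0,0],255],[[0,0,-0.007],[0,0,0],255],[[0,0,-0.007],[0,0,0],255]]}}

```text
time: 8.43
tcp_pos: [0.6191, -0.056, 0.1629]
ee_rot: [[-0.053, 0.999, 0.004], [0.999, 0.053, 0.001], [0.0, 0.004, -1.0]]
contact_force: [11.2, -1.1, -12.1]
grip_width: 0.324
grasp_force: 59.8
```

Call:
{"name": "carry_out", "arguments": {"deltas": [[[0,0,-0.002],[0,0,0],255],[[0,0,-0.003],[0,0,0],255],[[0,0,-0.003],[0,0,0],255],[[0,0,-0.003],[0,0,0],255]]}}

```text
time: 8.77
tcp_pos: [0.619, -0.056, 0.1632]
ee_rot: [[-0.053, 0.999, 0.003], [0.999, 0.053, 0.001], [0.001, 0.003, -1.0]]
contact_force: [15.7, -1.5, -20.1]
grip_width: 0.32
grasp_force: 61.6
```

Run:
```python
from h import *
target([.6188,-.056,.1629],0)
p=read_camera("side");save(p,"side4.png")
cv2.imwrite("pics/c4.png",cv2.resize(p["frame"][120:240,180:310,::-1],(650,600),interpolation=cv2.INTER_CUBIC))
p=read_camera("top");m=masks_of("drawer_knob",p)
if m: d=pts(p,m[0]["mask"]);print(np.percentile(d,[3,50,97],axis=0).round(4))
```

```text
t 8.7667 tcp [ 0.619  -0.056   0.1632] F [ 15.7  -1.5 -20.1] w 0.31958504913493296 g 61.61788668483496 q [-13.  22.  86.   0.  72. -16.]
shift [0.0, -0.0003, 0.0003] turn [0.0035, -0.0007, 0.0004]
[[0.5338 0.0311 0.0181]
 [0.5354 0.0532 0.0438]
 [0.5365 0.0758 0.062 ]]
```

View pics/c4.png

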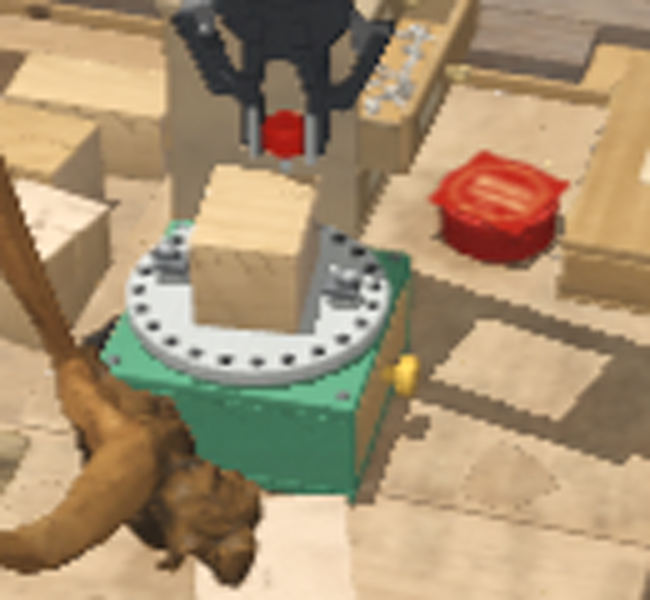

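The force rose to 20 N with no further travel, so the plunger is at its stop, 18 mm up. The picture shows the knob held between the pads at about (283,133) and the drawer shut at (400,375). I'm handing the job in.

```bash
python3 -c "
from plant import *
print(close_job())"
```

```text
the job is handed in; nothing more can be done
None
```

The drawer is pushed home past its catch and stays shut, and the red knob is still gripped and held fully up at its stop (18 mm); the tape measure, pencil and wax tin were not touched, and I handed the job in at about 9 s.

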